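# Gather the bottle caps in the tier's yellow corner

## Task

Lift the pastel blue tier by its carrying bar and tilt it until all three loose bottle caps have slid together into its yellow corner, then finish still holding it like that: clear of the dresser and everything else, at rest, with the yellow corner lowest. The caps are freshly sterilised, so move them by tilting only, without touching them or spilling any, and leave the other things on the dresser where they are.

Things in the scene. Friction and masses are not known exactly. Their poses are not given: they have to be found in the camera images.
- tier_grip (a point): Centre of the tier's carrying bar, 135 mm above the tier's underside. The bar, 16 x 16 mm in section, runs 240 mm along the tier's x over the middle of the tray, on an upright (28 mm wide in y, 8 mm thick) at each end, free between: grip it across y from above. Axes are the tier's: x along the bar, y across, z up; the yellow corner lies towards +x and +y.
- tier_corner (a point): Inner bottom corner of the tier painted yellow (on floor, walls and rim, about 45 mm each way): at +116 mm in x, +81 mm in y and -131 mm in z from tier_grip, in the tier's axes.
- tier_foot (a point): Outer bottom corner of the tier below the yellow corner: at +120 mm in x, +85 mm in y and -135 mm in z from tier_grip, in the tier's axes. The lowest point of the tier when it is tilted towards the yellow corner.
- tier: Pastel blue plastic tier, loose, about 0.32 kg: an open tray 240 mm long (x) x 170 mm wide (y), walls 55 mm high, floor and walls 4 mm thick, with a carrying bar over it and one yellow corner at +x, +y. Origin at the centre of its underside; it stands flat at any yaw.
- cap_pink_mid (a point): Centre (half-way up) of a loose pink plastic bottle cap, a disc 34 mm across, 16 mm high, 15 g, lying flat on the tier's floor at the start. Slippery: it starts to slide on the floor at a slope of 10 to 15 degrees, but along a wall only when the tier slopes up to 27 degrees straight towards the corner.
- cap_green_mid (a point): Centre (half-way up) of a loose green plastic bottle cap, a disc 34 mm across, 16 mm high, 15 g, lying flat on the tier's floor at the start. Slippery: it starts to slide on the floor at a slope of 10 to 15 degrees, but along a wall only when the tier slopes up to 27 degrees straight towards the corner.
- cap_navy_mid (a point): Centre (half-way up) of a loose navy plastic bottle cap, a disc 34 mm across, 16 mm high, 15 g, lying flat on the tier's floor at the start. Slippery: it starts to slide on the floor at a slope of 10 to 15 degrees, but along a wall only when the tier slopes up to 27 degrees straight towards the corner.
- cap_pink: The same pink cap; origin at the centre of its underside, z up.
- cap_green: The same green cap; origin at the centre of its underside, z up.
- cap_navy: The same navy cap; origin at the centre of its underside, z up.
- monitor: Bystander: white monitor camera on a small round stand, 80 mm across, 128 mm high, loose; origin under its centre.
- jar: Bystander: glass jar with a closed aluminium lid, 84 mm across, 120 mm high, loose; origin under its centre.
- rattle: Bystander: yellow hard silicone rattle lying down, a ring and a ball on a stem, 147 mm long (x), 60 mm wide, 44 mm high, loose; origin on the dresser near its middle.
- cream: Bystander: cream-coloured tub, 72 mm across, 52 mm high, loose; origin under its centre.
- spare_tiers: Bystander: stack of two more pastel blue tiers without a bar, 244 x 174 mm, 110 mm high, fixed; origin under its centre, long side along its x.
- lamp: Bystander: night lamp with a cream dome, 130 mm across, 173 mm high, fixed; origin under its centre.
- wipes: Bystander: white box of wipes, 100 (x) x 150 (y) mm, 86 mm high, fixed; origin under its centre.
- table: The birch plywood dresser top, its surface at z = 0; fixed.

How it is judged:
At the end, for the whole second after the job is handed in: Gripped tier at rest, tilted 0.2 to 1.0 rad, its x and y axes each sloping down at least 0.09 rad, yellow outer corner over 20 mm above the dresser, touching nothing there (under 0.1 N); each cap at rest on its floor, cap centre within 100 mm of the yellow inner corner (distance between each of cap_pink_mid, cap_green_mid, cap_navy_mid and tier_corner below 0.1 m and z of cap_pink_mid in the frame of tier_corner between 0 and 0.03 m and z of cap_green_mid in the frame of tier_corner between 0 and 0.03 m and z of cap_navy_mid in the frame of tier_corner between 0 and 0.03 m and angle between tier_grip's own x axis and vertical above 1.66 rad and angle between tier_grip's own y axis and vertical above 1.66 rad and angle between tier_grip's own z axis and vertical between 0.2 and 1 rad and height (world z) of tier_foot above 0.02 m and contact force between the fingers and tier above 2 N and linear speed of each of tier, cap_pink, cap_green, cap_navy below 0.06 m/s and angular speed of tier below 0.5 rad/s and contact force between tier and table below 0.1 N and contact force between tier and monitor below 0.1 N and contact force between tier and jar below 0.1 N and contact force between tier and rattle below 0.1 N and contact force between tier and cream below 0.1 N and contact force between tier and spare_tiers below 0.1 N and contact force between tier and lamp below 0.1 N and contact force between tier and wipes below 0.1 N); the arm keeps its last pose, push and grip.
It fails at once if A cap is touched by the robot (contact force between any of the arm, the fingers and cap_pink above 0.3 N or contact force between any of the arm, the fingers and cap_green above 0.3 N or contact force between any of the arm, the fingers and cap_navy above 0.3 N).
It fails at once if A cap is spilled onto the dresser (contact force between any of cap_pink, cap_green, cap_navy and table above 0.02 N).
It fails at once if The monitor camera, jar, rattle or tub is moved by more than 20 mm (distance of any of monitor, jar, rattle, cream from where it was at the start of the episode above 0.02 m).
It also fails if it takes over 38 s, if anything falls off the work surface, if the arm or the gripper's body presses on something with over 40 N, if the wrist force passes 120 N, or if a joint passes its speed limit or range.

## Robot

A 6-joint arm with a two-finger parallel gripper is mounted at the origin on the work surface. World frame = base frame: x ahead of the robot, y to its left, z up, the work surface at z = 0. Lengths are in m, angles in rad, forces in N, time in s.
With the tool pointing down it reaches from about 0.25 to 0.775 m from the base axis. Payload 4 kg.
Tool frame: the origin (TCP) lies at the very end of the fingers, on their centre line; the grasp point (between the pads) lies 19 mm behind it; z points along the fingers, x is the direction in which the jaws open and shut, and the axes are right-handed (so a half turn about z gives the same grasp; the last joint's range is limited). The gripper opens to 94 mm and grips with 3 to 60 N. Pads are 16 mm wide; open, the fingers measure 119 mm over their backs; the gripper's body (75 mm by 177 mm) begins 78 mm behind the grasp point.
Start: joints at [1.122, 0.087, 1.371, -0, 1.684, -0.103], TCP at [0.186, 0.517, 0.206] pointing down, gripper open.
Joint ranges: [-3.1, 3.1], [-0.76, 2.03], [0.27, 2.55], [-1.08, 4.22], [0.17, 2.65], [-2.57, 2.57]. Speed limits (rad/s): [2.79, 2.79, 3.14, 3.14, 3.14, 3.14].

## Interface

Orientations are given as [roll, pitch, yaw] about the fixed x, y, z axes, in that order (R = Rz(yaw) Ry(pitch) Rx(roll)).
In Python, from bench import robot, cams, ticket gives the robot as it stands.
- The arm moves only by the tool jog_arm, never from a script. Its argument "series" is a list of rows, each an object of numbers: "x", "y", "z": the shift along the tool's x, y, z in m; "rx", "ry", "rz": the turn, a rotation vector about the tool's x, y, z in degrees. A call has 1 to 12 rows; each row shifts and turns the pose as measured when the row begins, along the tool's axes as they then stand; what a row does not reach is not made up. A row lasts 1/12 s, in which the tool goes at most 41.7 mm and 7.16 degrees, less where a joint would pass 70% of its speed; a pose out of reach is approached as far as the arm can. A call with a gripper value outside its range is refused whole. "claw" is the opening, from 0 (shut) to 1 (fully open), set as the call begins (left out, the last holds). The fingers move at their own pace and stop on an object; the grip force is fixed at half the most. Time passes only in rows, so rows that do not move let the fingers close. It gives the time, the measured TCP pose, the force and the opening at its end, in the units of the state.
- robot.get_obs(): the state, without advancing time (a new reading comes with each control period).
- cams.snapshot(name): name is "side" or "top" or "wrist"; returns a dict with "img" (400x640x3 uint8, red, green, blue), "mtx" (3x3 intrinsics, pixels), "origin" and "attitude" of the camera in the world. Camera axes: x right, y down, z forward; pixel columns grow to the right and rows downward; lengths in m; the calibration is good to about 2 mm. A picture is of the moment at which its call begins. There is no depth.
- ticket.close_job(): hands the job in, once; it reports no verdict.
Trained networks look in a picture, given as the dict that the camera call returned (one of the last four; its "shot" number tells which), for a name from the list of things; names that differ only in an ending like _2 or _b are one class to them, and where a whole thing is asked for, a point or a joint stands for the part that bears it (a point fixed in the world has none). Each returns a list of dicts, best first, with "p" (0 to 1); they miss things now and then, are a little off and sometimes report something else, mostly with a low value. They report only what shows in the picture. A call takes as long as a camera call.
- cams.look_for(thing, picture): "bbox" ([left, top, width, height] in pixels, round what is visible of it).
The state is a dict: "time": time; "joint_positions": joint angles; "qvel": joint speeds; "joint_torque": joint torques, N m; "tool_pos": TCP position; "ee_rot": TCP orientation; "wrist_force": force on the tool from outside, world axes, zero at the start; "wrist_torque": the same for the moment, N m; "width": finger opening in m.
Only numpy, scipy, OpenCV 4.12 (cv2) and the standard library are available. Lean on these libraries where they do the work, as an engineer would, in place of code of your own. Each camera call takes 0.05 s, during which the arm holds its last target.

## Working session

There is one attempt and no reset: what is moved stays moved. The work goes in short steps, Python scripts to look and compute and a tool call to move; the robot and the scene stay as the last step left them, time stands still between calls to the robot, and variables do not carry over. Pictures are saved under pics/ and viewed, and the job is handed in when it is done.

Besides the shell and the picture viewer there is one more tool, called by a JSON object that holds its "method" and its "body", one argument or row to a line. jog_arm: Moves the arm, as the interface text tells. Its arguments: {"type":"object","properties":{"series":{"type":"array","items":{"type":"object","properties":{"x":{"type":"number"},"y":{"type":"number"},"z":{"type":"number"},"rx":{"type":"number"},"ry":{"type":"number"},"rz":{"type":"number"}}}},"claw":{"type":"number"}},"required":["series"]}

```bash
mkdir -p pics
python3 - <<'E'
from bench import robot,cams
import cv2,json,pickle
o=robot.get_obs();print(o)
S={}
for n in ["top","side","wrist"]:
    s=cams.snapshot(n);S[n]=s
    cv2.imwrite(f"pics/a_{n}.png",s["img"][:,:,::-1])
    print(n,s["mtx"].tolist(),s["origin"],s["attitude"])
    for t in ["tier","tier_grip","tier_corner","cap_pink","cap_green","cap_navy","monitor","jar","rattle","cream","lamp","wipes","spare_tiers"]:
        r=cams.look_for(t,s); print(t,[(x["bbox"],round(x["p"],2)) for x in r[:2]])
pickle.dump(S,open("s0.pkl","wb"))
E
```

```text
{'time': 0.0, 'joint_positions': array([ 1.12188653e+00,  8.79190087e-02,  1.37225351e+00, -8.23924675e-06,
        1.68360578e+00, -1.03124800e-01]), 'qvel': array([-0.00114036,  0.00083956, -0.00091483,  0.00051425,  0.0002824 ,
        0.00096825]), 'joint_torque': array([-9.06901078e-04, -3.40191114e+01, -3.02424932e+01,  7.17733777e-02,
        3.32666491e-02, -1.55060884e-04]), 'tool_pos': array([0.1861914 , 0.51693388, 0.20432424]), 'ee_rot': array([-3.14137580e+00,  2.17487438e-03,  1.22501065e+00]), 'wrist_force': array([ 0.36346823, -0.11993574,  0.55960758]), 'wrist_torque': array([0.00640755, 0.03732287, 0.0323523 ]), 'width': 0.09416642958399384}
top [[456.4806012480678, 0.0, 317.9333119499959], [0.0, 456.4806012480678, 196.88929043262246], [0.0, 0.0, 1.0]] [0.37913858 0.06076256 1.54911582] [-3.035368  -0.0136507 -1.5450721]
tier [([318.3, 171.1, 82.0, 58.6], 0.86), ([324.2, 181.0, 13.6, 10.9], 0.41)]
tier_grip [([318.7, 169.4, 79.1, 67.2], 0.8)]
tier_corner [([316.8, 169.4, 81.6, 60.0], 0.96), ([422.2, 155.5, 62.5, 76.4], 0.64)]
cap_pink [([332.4, 184.4, 8.3, 4.6], 0.5
[... 1170 characters left out ...]
 0.79), ([313.4, 287.7, 136.8, 112.3], 0.21)]
cream [([241.4, 315.1, 32.6, 35.6], 0.59)]
lamp [([270.2, 102.5, 26.7, 51.0], 0.8)]
wipes [([390.1, 237.6, 64.3, 61.6], 0.76)]
spare_tiers [([315.5, 287.4, 135.6, 112.6], 0.8), ([366.1, 170.8, 23.0, 39.9], 0.65)]
wrist [[357.62188514903056, 0.0, 320.97208117246527], [0.0, 357.62188514903056, 199.08179332960955], [0.0, 0.0, 1.0]] [0.1131328  0.54381696 0.38365801] [2.87262067e+00 4.26189788e-04 1.22575288e+00]
tier []
tier_grip []
tier_corner [([264.3, 325.6, 80.6, 73.6], 0.3)]
cap_pink []
cap_green []
cap_navy []
monitor []
jar [([261.8, 323.7, 83.8, 76.1], 0.69)]
rattle []
cream []
lamp [([383.8, 383.0, 63.3, 17.0], 0.7)]
wipes []
spare_tiers []
```

Run:
```python
import pickle,cv2
S=pickle.load(open("s0.pkl","rb"))
t=S["top"]["img"][100:300,130:500,::-1];cv2.imwrite("pics/b_top.png",cv2.resize(t,None,fx=2.1,fy=2.1,interpolation=cv2.INTER_CUBIC))
t=S["top"]["img"][160:240,305:410,::-1];cv2.imwrite("pics/b_topz.png",cv2.resize(t,None,fx=7,fy=7,interpolation=cv2.INTER_CUBIC))
t=S["side"]["img"][180:300,270:400,::-1];cv2.imwrite("pics/b_sidez.png",cv2.resize(t,None,fx=5,fy=5,interpolation=cv2.INTER_CUBIC))
```

```text
(no output)
```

View pics/b_top.png

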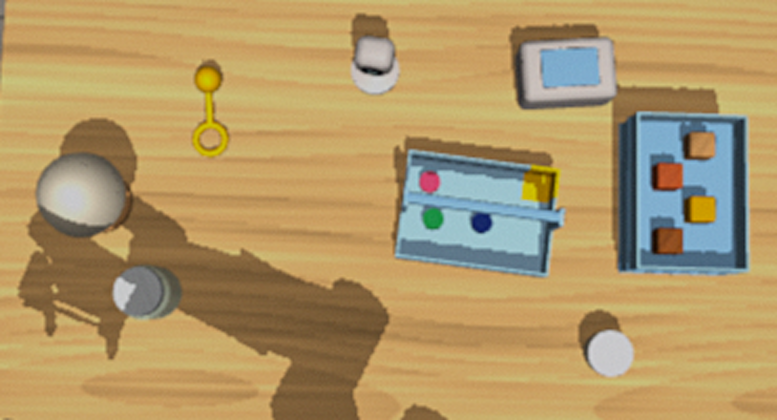

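View pics/b_topz.png

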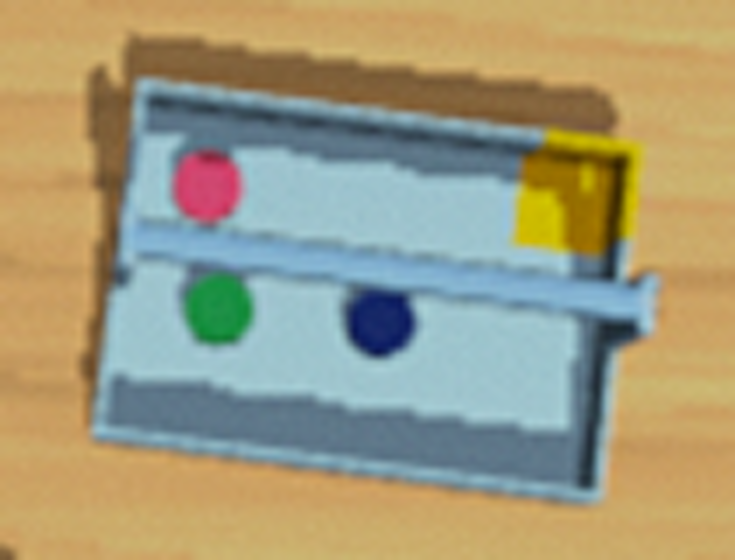

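View pics/b_sidez.png

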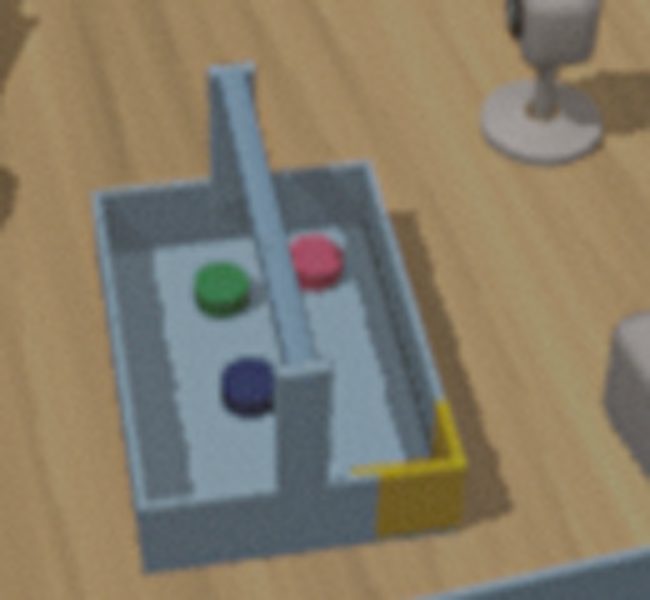

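View pics/a_side.png

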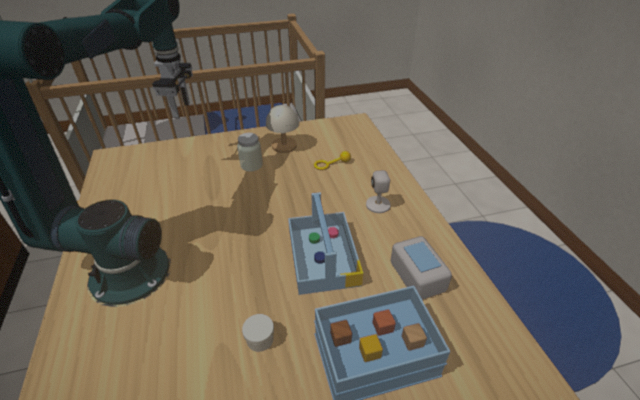

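```bash
cat > h.py <<'E'
import numpy as np,cv2
from scipy.spatial.transform import Rotation as R
from scipy.optimize import least_squares
def proj(s,P):
    Rm=R.from_euler("xyz",s["attitude"]).as_matrix()
    p=(np.atleast_2d(P)-s["origin"])@Rm
    return p[:,:2]/p[:,2:]*[s["mtx"][0][0],s["mtx"][1][1]]+[s["mtx"][0][2],s["mtx"][1][2]]
def ray(s,uv,z):
    Rm=R.from_euler("xyz",s["attitude"]).as_matrix()
    d=Rm@np.linalg.inv(s["mtx"])@np.array([uv[0],uv[1],1.]);o=np.array(s["origin"])
    return o+d*(z-o[2])/d[2]
def up(pts,f,off): return (np.array(pts,float)+.5)/f-.5+off
E
cat > fit.py <<'E'
from h import *
import pickle
S=pickle.load(open("s0.pkl","rb"))
T=up([(138,85),(638,147),(598,497),(97,435)],7,[305,160])
D=up([(98,195),(370,165),(463,468),(140,503)],5,[270,180])
L=np.array([(-.12,.085,.055),(.12,.085,.055),(.12,-.085,.055),(-.12,-.085,.055)])
Ls=L[[3,0,1,2]]
def w(p,L): 
    return L@R.from_euler("z",p[2]).as_matrix().T+[p[0],p[1],0]
f=lambda p:np.r_[(proj(S["top"],w(p,L))-T).ravel(),(proj(S["side"],w(p,Ls))-D).ravel()]
for fn,x in [(lambda p:f(p)[:8],"top"),(lambda p:f(p)[8:],"side"),(f,"both")]:
    r=least_squares(fn,[.4,0,-1.6]);print(x,r.x,r.fun.round(1))
p=r.x
print("bar",w(p,np.array([[0,0,.135],[-.12,0,.143],[.12,0,.143]])), proj(S["top"],w(p,np.array([[-.12,0,.143],[.12,0,.143]]))),proj(S["side"],w(p,np.array([[-.12,0,.143],[.12,0,.143]]))))
for n,u in [("pink",(207,185)),("green",(218,310)),("navy",(380,320))]:
    q=ray(S["top"],up([u],7,[305,160])[0],.02)
    print(n,R.from_euler("z",-p[2]).apply(q-[p[0],p[1],0]).round(3))
for n,u,z in [("cream",(419,268),.052),("wipes",(398,134),.086),("spare",(455,194),.11),("monitor",(306,133),.06),("jar",(198,238),.12)]:
    print(n,ray(S["top"],u,z).round(3))
E
python3 fit.py
```

```text
top [ 0.52890532 -0.08489706 -1.66798286] [-0.2 -0.5  0.3 -0.5  0.6  0.6 -0.6  0.4]
side [ 0.53255266 -0.08432603 -1.68421217] [-0.6 -0.9  0.7 -0.9  0.3 -0.  -0.4  1.2]
both [ 0.53092711 -0.08476751 -1.67616916] [ 0.  -1.4  0.4 -0.8  0.3  0.2 -0.8 -0.5 -1.4 -0.5 -0.1 -0.8  0.1 -0.
 -0.6  1.6]
bar [[ 0.53092711 -0.08476751  0.135     ]
 [ 0.54354846  0.0345669   0.143     ]
 [ 0.51830575 -0.20410192  0.143     ]] [[321.55050274 192.48979569]
 [398.26389879 202.65933576]] [[315.50899587 192.37352073]
 [330.38012772 254.37164436]]
pink [-0.08   0.042  0.02 ]
green [-0.067 -0.017  0.02 ]
navy [ 0.011 -0.012  0.02 ]
cream [ 0.316 -0.29   0.052]
wipes [ 0.75  -0.212  0.086]
spare [ 0.554 -0.391  0.11 ]
monitor [0.751 0.09  0.06 ]
jar [0.393 0.414 0.12 ]
```

Run:
```python
import numpy as np
d=np.array([.5335-.1862,-.060-.5169])/20
y=1.225
for i in range(11):
    x=np.array([np.cos(y),np.sin(y)]);yy=np.array([np.sin(y),-np.cos(y)])
    print(i,(d@x).round(4),(d@yy).round(4)); y-=np.radians(6.9)
print(d)
```

```text
0 -0.0213 0.0261
1 -0.018 0.0285
2 -0.0144 0.0304
3 -0.0106 0.0319
4 -0.0067 0.033
5 -0.0027 0.0336
6 0.0013 0.0336
7 0.0054 0.0332
8 0.0093 0.0324
9 0.0131 0.031
10 0.0168 0.0292
[ 0.017365 -0.028845]
```

{"method": "jog_arm", "body": {
  "series": [
    {"x": -0.021,"y": 0.026,"rz": 6.9},
    {"x": -0.018,"y": 0.0285,"rz": 6.9},
    {"x": -0.0145,"y": 0.0305,"rz": 6.9},
    {"x": -0.0105,"y": 0.032,"rz": 6.9},
    {"x": -0.0065,"y": 0.033,"rz": 6.9},
    {"x": -0.0025,"y": 0.0335,"rz": 6.9},
    {"x": 0.0015,"y": 0.0335,"rz": 6.9},
    {"x": 0.0055,"y": 0.033,"rz": 6.9},
    {"x": 0.0095,"y": 0.0325,"rz": 6.9},
    {"x": 0.013,"y": 0.031,"rz": 6.9},
    {"x": 0.017,"y": 0.029,"rz": 6.9}
  ],
  "claw": 1
}}

```text
invalid input
```

{"method": "jog_arm", "body": {
  "series": [
    {"x": -0.021,"y": 0.026,"z": 0.0,"rx": 0.0,"ry": 0.0,"rz": 6.9},
    {"x": -0.018,"y": 0.0285,"z": 0.0,"rx": 0.0,"ry": 0.0,"rz": 6.9},
    {"x": -0.0145,"y": 0.0305,"z": 0.0,"rx": 0.0,"ry": 0.0,"rz": 6.9},
    {"x": -0.0105,"y": 0.032,"z": 0.0,"rx": 0.0,"ry": 0.0,"rz": 6.9}
  ]
}}

```text
time: 2.43
tool_pos: [0.2542, 0.403, 0.2038]
ee_rot: [-3.139, 0.001, 0.735]
wrist_force: [0.5, 0.1, -0.0]
width: 0.0942
```

{"method": "jog_arm", "body": {
  "series": [
    {"x": -0.0065,"y": 0.033,"rz": 6.9},
    {"x": -0.0025,"y": 0.0335,"rz": 6.9},
    {"x": 0.0015,"y": 0.0335,"rz": 6.9},
    {"x": 0.0055,"y": 0.033,"rz": 6.9},
    {"x": 0.0095,"y": 0.0325,"rz": 6.9},
    {"x": 0.013,"y": 0.031,"rz": 6.9},
    {"x": 0.017,"y": 0.029,"rz": 6.9}
  ]
}}

```text
invalid input
```

{"method": "jog_arm", "body": {
  "series": [
    {"x": -0.0065,"y": 0.033,"z": 0,"rx": 0,"ry": 0,"rz": 6.9},
    {"x": -0.0025,"y": 0.0335,"z": 0,"rx": 0,"ry": 0,"rz": 6.9},
    {"x": 0.0015,"y": 0.0335,"z": 0,"rx": 0,"ry": 0,"rz": 6.9},
    {"x": 0.0055,"y": 0.033,"z": 0,"rx": 0,"ry": 0,"rz": 6.9},
    {"x": 0.0095,"y": 0.0325,"z": 0,"rx": 0,"ry": 0,"rz": 6.9},
    {"x": 0.013,"y": 0.031,"z": 0,"rx": 0,"ry": 0,"rz": 6.9},
    {"x": 0.017,"y": 0.029,"z": 0,"rx": 0,"ry": 0,"rz": 6.5}
  ],
  "claw": 1
}}

```text
time: 3.02
tool_pos: [0.3751, 0.1892, 0.2045]
ee_rot: [-3.138, -0.002, -0.136]
wrist_force: [0.2, 0.4, -0.6]
width: 0.094
```

{"method": "jog_arm", "body": {
  "series": [
    {"x": 0.021,"y": 0.0255,"z": 0,"rx": 0,"ry": 0,"rz": -1.0},
    {"x": 0.021,"y": 0.0255,"z": 0,"rx": 0,"ry": 0,"rz": -0.9},
    {"x": 0.021,"y": 0.0255,"z": 0,"rx": 0,"ry": 0,"rz": 0},
    {"x": 0.021,"y": 0.0255,"z": 0,"rx": 0,"ry": 0,"rz": 0},
    {"x": 0.021,"y": 0.0255,"z": 0,"rx": 0,"ry": 0,"rz": 0},
    {"x": 0.021,"y": 0.0255,"z": 0,"rx": 0,"ry": 0,"rz": 0},
    {"x": 0.021,"y": 0.0255,"z": 0,"rx": 0,"ry": 0,"rz": 0},
    {"x": 0.021,"y": 0.0255,"z": 0,"rx": 0,"ry": 0,"rz": 0},
    {"x": 0.021,"y": 0.0255,"z": 0,"rx": 0,"ry": 0,"rz": 0},
    {"x": 0,"y": 0,"z": 0,"rx": 0,"ry": 0,"rz": 0}
  ]
}}

```text
time: 3.85
tool_pos: [0.5447, -0.08, 0.2057]
ee_rot: [-3.138, -0.009, -0.114]
wrist_force: [-0.6, -0.2, 0.3]
width: 0.0942
```

Run:
```python
from h import *
from bench import robot,cams
o=robot.get_obs();print(o["time"],o["tool_pos"],o["ee_rot"])
s=cams.snapshot("wrist");im=s["img"][:,:,::-1].copy()
p=[.531,-.0848,-1.672]
L=np.array([[x,y,z] for z in(.143,) for x in(-.12,.12) for y in(-.008,.008)]+[[x,y,.055] for x in(-.12,.12) for y in(-.085,.085)])
uv=proj(s,L@R.from_euler("z",p[2]).as_matrix().T+[p[0],p[1],0]);print(uv.round(0).tolist(),s["origin"],s["attitude"])
for a in uv: cv2.circle(im,(int(a[0]),int(a[1])),3,(0,0,255),-1) if abs(a).max()<2000 else 0
cv2.imwrite("pics/c_wrist.png",im)
```

```text
3.85 [ 0.54472371 -0.08000544  0.20567916] [-3.1384467  -0.00876444 -0.11378689]
[[285.0, 40.0], [311.0, 40.0], [296.0, 365.0], [316.0, 365.0], [204.0, 58.0], [402.0, 56.0], [227.0, 306.0], [391.0, 303.0]] [ 0.55118042 -0.00349283  0.38407764] [ 2.87558652 -0.00903231 -0.11299953]
```

View pics/c_wrist.png

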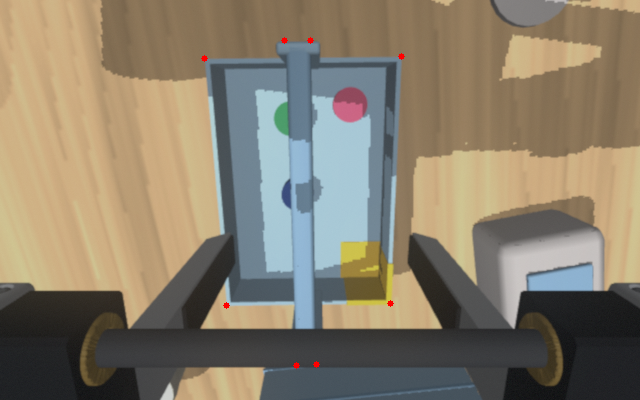

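{"method": "jog_arm", "body": {
  "series": [
    {"x": -0.0134,"y": -0.0186,"z": 0,"rx": 0,"ry": -0.5,"rz": -0.7},
    {"x": 0,"y": 0,"z": 0,"rx": 0,"ry": 0,"rz": 0},
    {"x": 0,"y": 0,"z": 0.02,"rx": 0,"ry": 0,"rz": 0},
    {"x": 0,"y": 0,"z": 0.02,"rx": 0,"ry": 0,"rz": 0},
    {"x": 0,"y": 0,"z": 0.01,"rx": 0,"ry": 0,"rz": 0},
    {"x": 0,"y": 0,"z": 0,"rx": 0,"ry": 0,"rz": 0}
  ]
}}

```text
time: 4.4
tool_pos: [0.5317, -0.0543, 0.1565]
ee_rot: [-3.136, -0.003, -0.098]
wrist_force: [0.6, 1.2, 1.0]
width: 0.0942
```

{"method": "jog_arm", "body": {
  "series": [
    {"x": 0.0015,"y": 0.004,"z": 0.015,"rx": 0,"ry": 0,"rz": 0},
    {"x": 0,"y": 0,"z": 0.015,"rx": 0,"ry": 0,"rz": 0},
    {"x": 0,"y": 0,"z": 0.01,"rx": 0,"ry": 0,"rz": 0},
    {"x": 0,"y": 0,"z": 0,"rx": 0,"ry": 0,"rz": 0}
  ]
}}

```text
time: 4.73
tool_pos: [0.5338, -0.0568, 0.1185]
ee_rot: [-3.136, -0.008, -0.095]
wrist_force: [-1.1, -0.2, -0.1]
width: 0.0939
```

Run:
```python
from bench import robot,cams
import cv2
s=cams.snapshot("side");t=s["img"][150:300,250:410,::-1];cv2.imwrite("pics/d_side.png",cv2.resize(t,None,fx=4,fy=4,interpolation=cv2.INTER_CUBIC))
```

```text
(no output)
```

View pics/d_side.png

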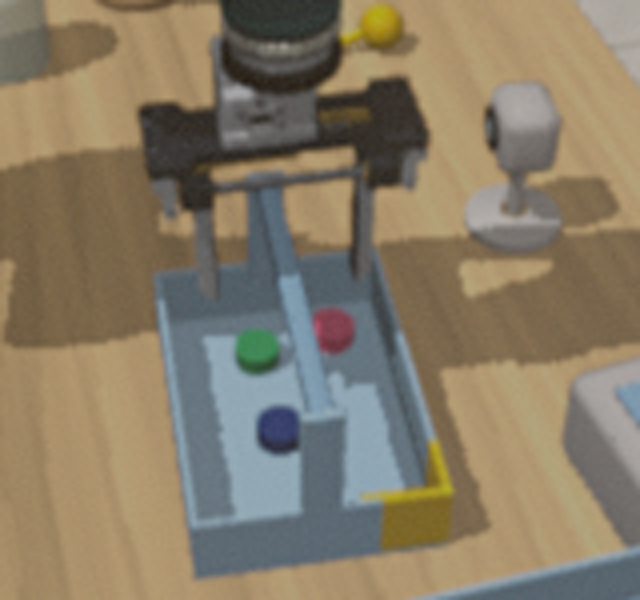

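Fingers straddle the bar (at about 205–365 px in the crop), and the caps lie clear below. Closing.

{"method": "jog_arm", "body": {
  "series": [
    {"x": 0,"y": 0,"z": 0.0015,"rx": 0,"ry": 0,"rz": 0},
    {"x": 0,"y": 0,"z": 0,"rx": 0,"ry": 0,"rz": 0},
    {"x": 0,"y": 0,"z": 0,"rx": 0,"ry": 0,"rz": 0},
    {"x": 0,"y": 0,"z": 0,"rx": 0,"ry": 0,"rz": 0},
    {"x": 0,"y": 0,"z": 0,"rx": 0,"ry": 0,"rz": 0},
    {"x": 0,"y": 0,"z": 0,"rx": 0,"ry": 0,"rz": 0},
    {"x": 0,"y": 0,"z": 0,"rx": 0,"ry": 0,"rz": 0},
    {"x": 0,"y": 0,"z": 0,"rx": 0,"ry": 0,"rz": 0},
    {"x": 0,"y": 0,"z": 0,"rx": 0,"ry": 0,"rz": 0}
  ],
  "claw": 0
}}

```text
time: 5.53
tool_pos: [0.5375, -0.0573, 0.1241]
ee_rot: [-3.137, -0.019, -0.095]
wrist_force: [-0.1, 0.6, 0.5]
width: 0.0376
```

{"method": "jog_arm", "body": {
  "series": [
    {"x": -0.0035,"y": 0,"z": 0.009,"rx": 0,"ry": -1.0,"rz": 0},
    {"x": 0,"y": 0,"z": 0.0,"rx": 0,"ry": 0,"rz": 0}
  ]
}}

```text
time: 5.7
tool_pos: [0.5339, -0.057, 0.1146]
ee_rot: [-3.138, -0.0, -0.094]
wrist_force: [-0.6, -0.1, -0.9]
width: 0.0242
```

{"method": "jog_arm", "body": {
  "series": [
    {"x": 0,"y": 0,"z": 0,"rx": 0,"ry": 0,"rz": 0},
    {"x": 0,"y": 0,"z": 0,"rx": 0,"ry": 0,"rz": 0},
    {"x": 0,"y": 0,"z": 0,"rx": 0,"ry": 0,"rz": 0},
    {"x": 0,"y": 0,"z": 0,"rx": 0,"ry": 0,"rz": 0}
  ]
}}

```text
time: 6.03
tool_pos: [0.5337, -0.0569, 0.1138]
ee_rot: [-3.137, 0.001, -0.095]
wrist_force: [-0.6, 0.6, 0.0]
width: 0.0156
```

Gripped at 16 mm. Now lift gently.

{"method": "jog_arm", "body": {
  "series": [
    {"x": 0,"y": 0,"z": -0.004,"rx": 0,"ry": 0,"rz": 0},
    {"x": 0,"y": 0,"z": -0.008,"rx": 0,"ry": 0,"rz": 0},
    {"x": 0,"y": 0,"z": -0.012,"rx": 0,"ry": 0,"rz": 0},
    {"x": 0,"y": 0,"z": -0.016,"rx": 0,"ry": 0,"rz": 0},
    {"x": 0,"y": 0,"z": -0.02,"rx": 0,"ry": 0,"rz": 0},
    {"x": 0,"y": 0,"z": -0.02,"rx": 0,"ry": 0,"rz": 0},
    {"x": 0,"y": 0,"z": -0.02,"rx": 0,"ry": 0,"rz": 0},
    {"x": 0,"y": 0,"z": -0.02,"rx": 0,"ry": 0,"rz": 0},
    {"x": 0,"y": 0,"z": -0.02,"rx": 0,"ry": 0,"rz": 0},
    {"x": 0,"y": 0,"z": -0.02,"rx": 0,"ry": 0,"rz": 0},
    {"x": 0,"y": 0,"z": -0.02,"rx": 0,"ry": 0,"rz": 0},
    {"x": 0,"y": 0,"z": -0.01,"rx": 0,"ry": 0,"rz": 0}
  ]
}}

```text
time: 7.03
tool_pos: [0.5294, -0.0565, 0.3108]
ee_rot: [-3.134, 0.019, -0.094]
wrist_force: [0.8, -0.4, -3.7]
width: 0.0158
```

```bash
cat > look.py <<'E'
import sys,cv2,numpy as np
from bench import robot,cams
n=sys.argv[1];o=robot.get_obs();print(round(o["time"],2),o["tool_pos"].round(4),o["ee_rot"].round(3),o["joint_positions"].round(3),o["wrist_force"].round(2),o["width"])
v=[]
for c in sys.argv[2:]:
    s=cams.snapshot(c);im=s["img"][:,:,::-1]
    if c=="side": im=cv2.resize(im[40:340,180:500],None,fx=2,fy=2,interpolation=cv2.INTER_CUBIC)
    if c=="top": im=cv2.resize(im[100:300,260:500],None,fx=3,fy=3,interpolation=cv2.INTER_CUBIC)
    cv2.imwrite(f"pics/{n}_{c}.png",im)
    np.savez(f"pics/{n}_{c}.npz",**{k:s[k] for k in("img","mtx","origin","attitude")})
E
python3 look.py e side wrist
```

```text
7.03 [ 0.5294 -0.0565  0.3108] [-3.134  0.019 -0.094] [-0.216  0.067  1.186  0.006  1.909 -0.121] [ 0.84 -0.43 -3.65] 0.01576782612044426
```

View pics/e_side.png

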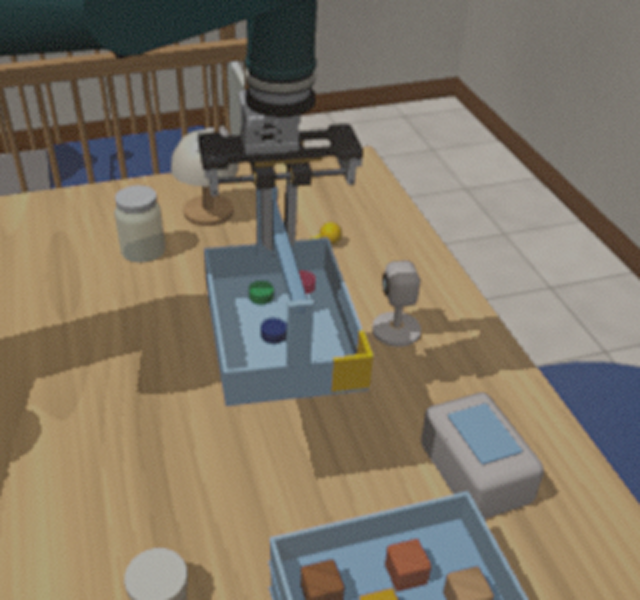

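View pics/e_wrist.png

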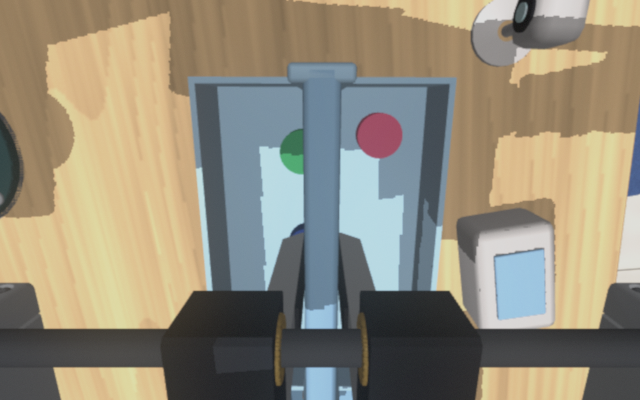

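{"method": "jog_arm", "body": {
  "series": [
    {"x": 0,"y": 0,"z": -0.005,"rx": 1,"ry": -1,"rz": 0},
    {"x": 0,"y": 0,"z": -0.005,"rx": 2,"ry": -2,"rz": 0},
    {"x": 0,"y": 0,"z": -0.005,"rx": 2,"ry": -2,"rz": 0},
    {"x": 0,"y": 0,"z": -0.005,"rx": 2,"ry": -2,"rz": 0},
    {"x": 0,"y": 0,"z": -0.005,"rx": 2,"ry": -2,"rz": 0},
    {"x": 0,"y": 0,"z": -0.005,"rx": 2,"ry": -2,"rz": 0},
    {"x": 0,"y": 0,"z": -0.005,"rx": 2,"ry": -2,"rz": 0},
    {"x": 0,"y": 0,"z": -0.005,"rx": 2,"ry": -2,"rz": 0}
  ]
}}

```text
time: 7.8
tool_pos: [0.5318, -0.0595, 0.3475]
ee_rot: [-2.853, 0.292, -0.049]
wrist_force: [0.4, 0.3, -4.0]
width: 0.0156
```

```bash
python3 look.py f side wrist top
```

```text
7.8 [ 0.5318 -0.0595  0.3475] [-2.853  0.292 -0.049] [-0.345  0.318  0.876  0.258  2.292 -0.116] [ 0.37  0.29 -3.96] 0.015559636968365683
```

View pics/f_side.png

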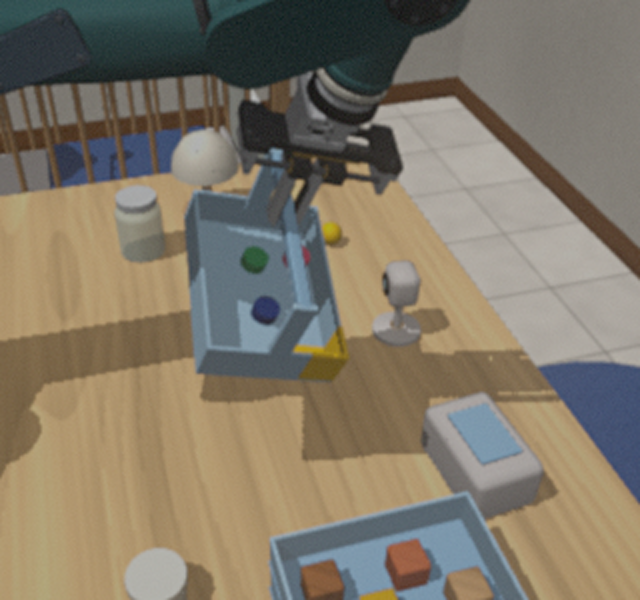

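View pics/f_wrist.png

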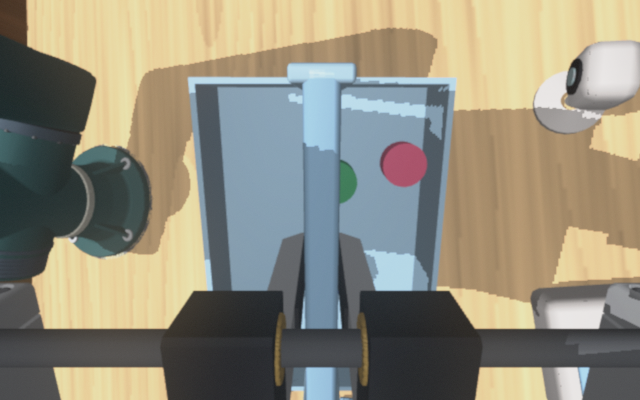

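View pics/f_top.png

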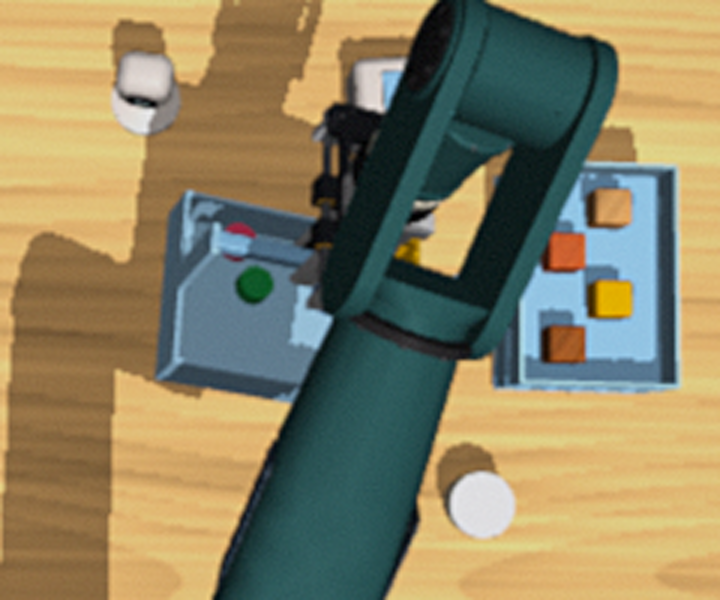

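{"method": "jog_arm", "body": {
  "series": [
    {"x": 0,"y": 0,"z": 0,"rx": 2,"ry": -2,"rz": 0},
    {"x": 0,"y": 0,"z": 0,"rx": 2,"ry": -2,"rz": 0},
    {"x": 0,"y": 0,"z": 0.0,"rx": 2,"ry": -2,"rz": 0},
    {"x": 0,"y": 0,"z": 0.0,"rx": 1.5,"ry": -1.5,"rz": 0},
    {"x": 0,"y": 0,"z": 0.0,"rx": 0,"ry": 0,"rz": 0},
    {"x": 0,"y": 0,"z": 0.0,"rx": 0,"ry": 0,"rz": 0},
    {"x": 0,"y": 0,"z": 0.0,"rx": 0,"ry": 0,"rz": 0},
    {"x": 0,"y": 0,"z": 0.0,"rx": 0,"ry": 0,"rz": 0}
  ]
}}

```text
time: 8.62
tool_pos: [0.5317, -0.0564, 0.3467]
ee_rot: [-2.713, 0.405, -0.002]
wrist_force: [0.6, -0.3, -2.8]
width: 0.0157
```

```bash
python3 look.py g side wrist
```

```text
8.62 [ 0.5317 -0.0564  0.3467] [-2.713e+00  4.050e-01 -2.000e-03] [-0.381  0.416  0.806  0.388  2.409 -0.064] [ 0.63 -0.27 -2.83] 0.01572868611574908
```

View pics/g_side.png

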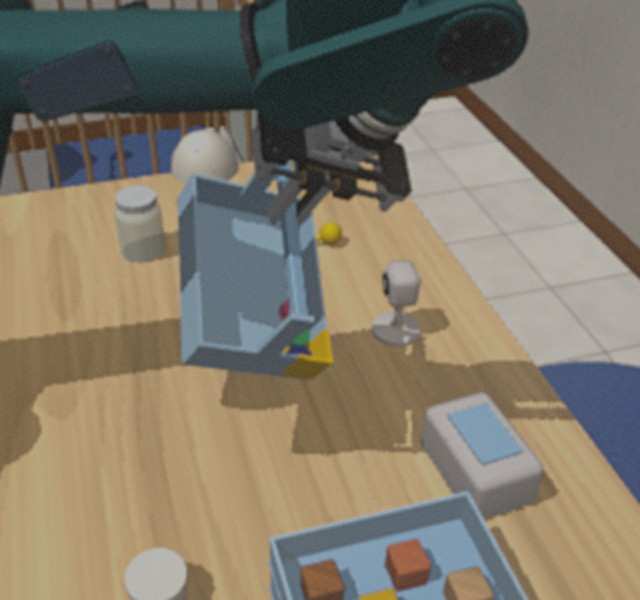

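View pics/g_wrist.png

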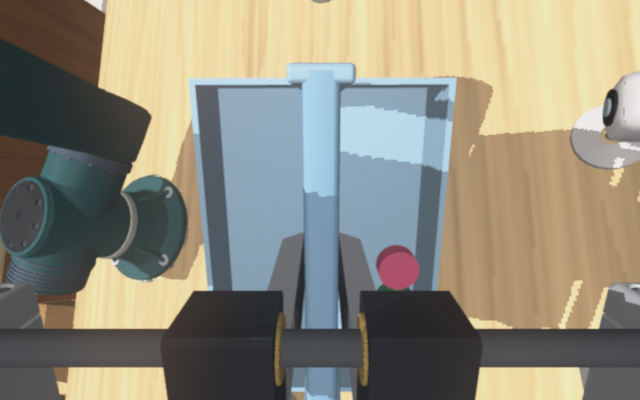

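{"method": "jog_arm", "body": {
  "series": [
    {"x": 0,"y": 0,"z": 0,"rx": 2,"ry": -2,"rz": 0},
    {"x": 0,"y": 0,"z": 0,"rx": 2,"ry": -2,"rz": 0},
    {"x": 0,"y": 0,"z": 0,"rx": 0,"ry": 0,"rz": 0},
    {"x": 0,"y": 0,"z": 0.0,"rx": 0,"ry": 0,"rz": 0},
    {"x": 0,"y": 0,"z": 0.0,"rx": 0,"ry": 0,"rz": 0},
    {"x": 0,"y": 0,"z": 0.0,"rx": 0,"ry": 0,"rz": 0},
    {"x": 0,"y": 0,"z": 0.0,"rx": 0,"ry": 0,"rz": 0},
    {"x": 0,"y": 0,"z": 0.0,"rx": 0,"ry": 0,"rz": 0}
  ]
}}

```text
time: 9.38
tool_pos: [0.5311, -0.0543, 0.3519]
ee_rot: [-2.636, 0.456, 0.033]
wrist_force: [-0.3, 0.5, -4.1]
width: 0.0156
```

```bash
python3 look.py i side wrist
python3 - <<'E'
import cv2,numpy as np
im=np.load("pics/i_side.npz")["img"][:,:,::-1]
cv2.imwrite("pics/i_sz.png",cv2.resize(im[120:240,260:360],None,fx=5,fy=5,interpolation=cv2.INTER_CUBIC))
E
```

```text
9.38 [ 0.5311 -0.0543  0.3519] [-2.636  0.456  0.033] [-0.396  0.461  0.768  0.468  2.47  -0.023] [-0.3   0.49 -4.1 ] 0.015636072775159236
```

View pics/i_sz.png

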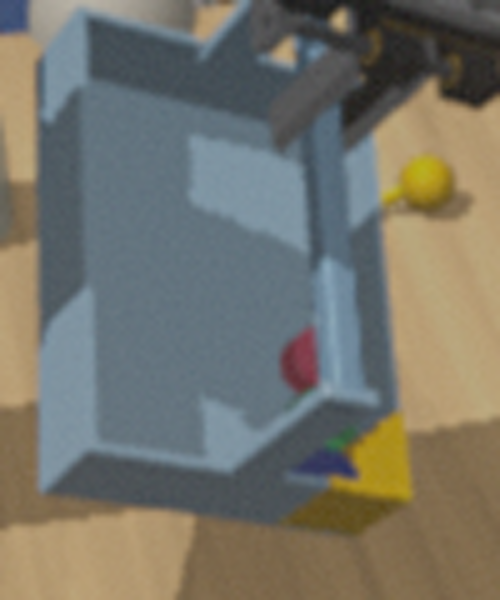

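View pics/i_wrist.png

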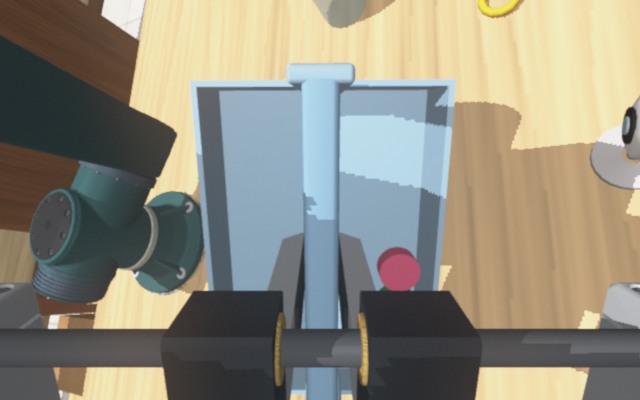

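Run:
```python
from h import *
Rt=R.from_euler("xyz",[-2.636,.456,.033]).as_matrix();tp=np.array([.5311,-.0543,.3519])
# tier axes: tx=tool y, ty=tool x, tz=-tool z
A=np.c_[Rt[:,1],Rt[:,0],-Rt[:,2]]
print("tilt",np.arccos(A[2,2]),"angles x,y to vertical",np.arccos(A[2,:2]))
O=tp-A@np.array([-.0278,0,.1138])
print("foot z",(O+A@[.12,.085,0]))
for c,pts in [("wrist",{"rimTL":(192,82),"rimTR":(455,82)}),("side",{})]:
    s=np.load(f"pics/i_{c}.npz")
    q=proj(s,np.array([O+A@np.array(v) for v in [(-.12,-.085,.055),(-.12,.085,.055),(.12,.085,.055),(.12,-.085,.055),(.12,.085,0)]]))
    print(c,(q if c=="wrist" else (q-[260,120])*5).round(0).tolist())
def tray(s,uv,h):
    Rm=R.from_euler("xyz",s["attitude"]).as_matrix()
    d=A.T@(Rm@np.linalg.inv(s["mtx"])@[uv[0],uv[1],1.]);o=A.T@(s["origin"]-O)
    return o+d*(h-o[2])/d[2]
s=np.load("pics/i_wrist.npz")
p=tray(s,(399,269),.020);print("pink",p,np.linalg.norm(p-[.116,.081,.012]))
s=np.load("pics/i_side.npz")
for u in [(302,355),(325,463),(343,438)]:
    p=tray(s,np.array(u)/5+[260,120],.02);print(u,p.round(3))
```

```text
tilt 0.6673047108017539 angles x,y to vertical [2.02065485 2.02679633]
foot z [ 0.53449644 -0.12842038  0.16081124]
wrist [[186.0, 75.0], [457.0, 75.0], [427.0, 390.0], [216.0, 390.0], [410.0, 345.0]]
side [[76.0, -2.0], [366.0, 80.0], [400.0, 498.0], [81.0, 445.0], [341.0, 534.0]]
pink [0.0308486  0.06497419 0.02      ] 0.087014871969709
(302, 355) [0.034 0.056 0.02 ]
(325, 463) [0.092 0.065 0.02 ]
(343, 438) [0.076 0.077 0.02 ]
```

{"method": "jog_arm", "body": {
  "series": [
    {"x": 0,"y": 0,"z": 0,"rx": 0,"ry": 0,"rz": 0},
    {"x": 0,"y": 0,"z": 0,"rx": 0,"ry": 0,"rz": 0},
    {"x": 0,"y": 0,"z": 0,"rx": 0,"ry": 0,"rz": 0},
    {"x": 0,"y": 0,"z": 0,"rx": 0,"ry": 0,"rz": 0},
    {"x": 0,"y": 0,"z": 0,"rx": 0,"ry": 0,"rz": 0},
    {"x": 0,"y": 0,"z": 0,"rx": 0,"ry": 0,"rz": 0}
  ]
}}

```text
time: 9.98
tool_pos: [0.5311, -0.0542, 0.3522]
ee_rot: [-2.636, 0.455, 0.033]
wrist_force: [-0.8, 0.3, -4.2]
width: 0.0157
```

```bash
python3 look.py k wrist wrist side
python3 - <<'E'
from bench import robot
print(robot.get_obs()["qvel"].round(3))
E
```

```text
9.98 [ 0.5311 -0.0542  0.3522] [-2.636  0.455  0.033] [-0.396  0.46   0.768  0.468  2.47  -0.023] [-0.77  0.34 -4.19] 0.01572487975049273
[ 0.001 -0.002 -0.001  0.    -0.001 -0.002]
```

View pics/k_wrist.png

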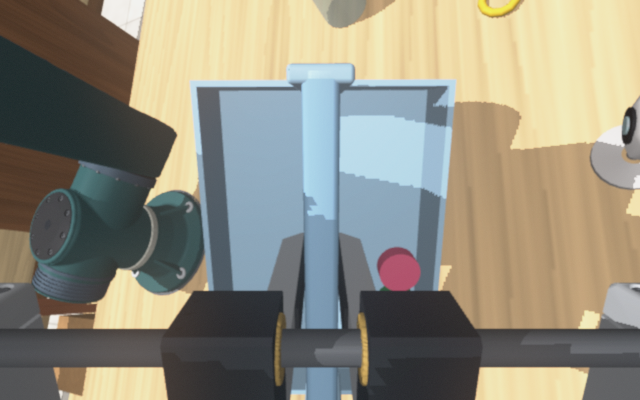

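View pics/k_side.png

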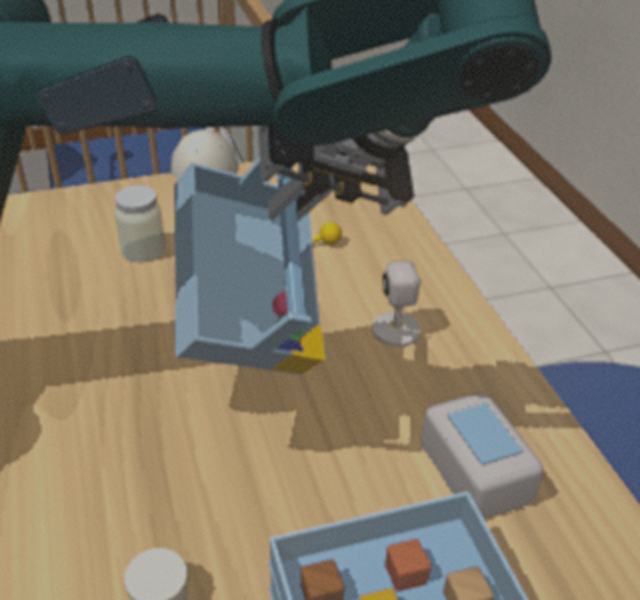

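The pink cap hasn't moved (wrist 399,269). Navy and green sit at the yellow corner, with the tier clear of everything, so I'm handing in.

```bash
python3 -c "
from bench import ticket
print(ticket.close_job())"
```

```text
the job is handed in; nothing more can be done
None
```

I lifted the tier by its carrying bar, tilted it towards the yellow corner until all three caps slid there, and handed the job in with it still held that way at about 10 s. I got no verdict back.

**Tier:** My last checks put the tilt at about 0.67 rad. Its x and y axes are each about 2.02 rad from vertical, so both slope down well past the minimum. The yellow corner's foot is about 160 mm above the dresser. The grip is steady on the bar at 15.7 mm opening, and the joint speeds are near zero.

**Caps:** They appear to lie in a row along the tier's +y wall, ending at the yellow corner. The farthest is pink, about 87 mm from the corner by both the camera measurement and the row geometry. The limit is 100 mm. It did not move between the last two looks.

**Weaker points:**
- Green and navy are partly hidden behind the bar upright, so I placed them less exactly than pink.
- My model of the tier in the hand was 6 to 9 pixels off the wrist image (roughly 5 mm), and clearly more at one rim corner of the side view.
- In the last pictures nothing on the dresser looked moved, but I judged that by eye and did not measure it.

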